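# Draw a setting plug out of its soak well with the lifting hook

### The job

Take the lifting hook from its rack, catch the wire loop of the steel plug that stands deep in the bore of the round soak well, and draw the plug up out of the bore. Set it down gently, standing upright in the shallow dish, unhook it, and hang the hook back in the slot of its rack. Do not drop or bang the plug or touch it with the gripper itself; the ring, the loupe and the tin standing about must be left alone.

Things in the scene. Friction and masses are not known exactly. Their poses are not given: they have to be found in the camera images.
- soak_well: fixed round aluminium well, 84 mm diameter (foot flange 94 mm, 6 mm high), 95 mm high; a blind vertical bore of 60 mm diameter is open at the top, its flat floor at 8 mm height. Origin: centre of the underside, on the bore's axis, at the height of the worktop; z up
- plug: loose steel plug, about 0.2 kg: cylinder 44 mm diameter, 26 mm high, with a rigid upright arched wire loop on top, overall 54 mm high; stands on the bore's floor up to 5 mm off its axis. Origin: centre of underside; z up. Loop in its y-z plane, so a hook goes through along its x (either side). Wire 4 mm; window 24 mm wide, from z = 26 to 50 mm at the apex, the top half a semicircle
- loop_top (a point): centre of the loop's wire at the apex of the arch, 52 mm above the plug's underside; axes as the plug's
- hook_tool: loose lifting hook, 0.09 kg, hanging upright. Origin: on the shank axis at the collar's underside; z up, x where the toe points. Collar: 24 mm disc, z 0 to 5 mm. Handle: 16 mm square, flats facing x and y, z 5 to 60. Shank: 4 mm wire going down. Hook: wire turns to +x and up again, lowest z = -79, toe tip to x = +14, up to z = -66; trough 7 mm wide, floor z = -75
- hook_bend (a point): where the centre of a loop's 4 mm wire lies when it is carried in the hook's trough: x = 5.5 mm, z = -73 mm in the hook tool's frame; axes as the hook tool's
- hook_rack: fixed rack. Origin: at worktop height under the seat; z up. Foot 85 x 60 mm; post at x = 30 to 40 mm; level forked arm 42 mm wide, top at 115 mm. Slot 10 mm wide along x, open at x = -22, closed at x = +6. 3 mm nibs across the prong tops at x = -22 to -18: the collar must come in at least 3 mm above the arm. The tool hangs by its collar, shank in the slot, at any yaw
- rack_seat (a point): on the slot's centre line at the top of the arm, 115 mm above the worktop: where the centre of the underside of the hook tool's collar belongs; axes as the rack's (open end of the slot towards -x)
- dish: fixed shallow round aluminium dish with a black rubber floor, 90 mm outside diameter, rim 10 mm high; inside about 78 mm diameter, floor 4 mm above the worktop. Origin: centre of the underside at worktop height; z up
- sample_ring: bystander: loose ground steel ring, 52 mm diameter, 16 mm high; origin centre of underside
- loupe: bystander: loose small black loupe, 38 mm diameter, 38 mm high; origin centre of underside
- grease_tin: bystander: loose round white tin, 59 mm diameter, 33 mm high; origin centre of underside
Mind the look-alikes: they are no part of the job. Of the things shaped like the plug, the steel one is meant.

How it is judged:
By the outcome, as a careful person would: the job done as asked, in the order asked, and still so for the second after the job is handed in, with the robot touching nothing.
It also fails if it takes over 64 s, if anything falls off the work surface, if the arm or the gripper's body presses on something with over 40 N, if the wrist force passes 120 N, or if a joint passes its speed limit or range.

### The arm

A 6-joint arm with a two-finger parallel gripper is mounted at the origin on a cart in front of the work surface, level with it; the furniture and walls round the work are solid. World frame = base frame: x ahead of the robot, y to its left, z up, the work surface at z = 0. Lengths are in m, angles in degrees, forces in N, time in s.
With the tool pointing down it reaches from about 0.25 to 0.725 m from the base axis. Payload 9.7 kg.
Tool frame: the origin (TCP) lies midway between the tips of the shut fingers; the grasp point (between the pads) lies 19 mm behind it; z points along the fingers, y is the line along which they close (so a half turn about z gives the same grasp; the last joint's range is limited). The gripper opens to 85 mm and grips with 20 to 120 N. Pads are 22 mm wide; open, the fingers measure 114 mm over their backs; the gripper's body (76 mm by 85 mm) begins 54 mm behind the grasp point. The pads swing forward as they close: fully open they stand 13 mm farther back than shut.
Start: joints at [66.062, 4.979, 10.078, 95.1, 0, 90], TCP at [0.223, 0.503, 0.231] pointing down, gripper open.
Joint ranges: [-179.16, 179.16], [-48.56, 103.87], [-65.8, 70.77], [-126.05, 130.52], [-82.76, 87.17], [-180, 180]. Speed limits (degrees/s): [127.2, 127.2, 147.25, 180, 180, 180].

### API

Orientations are given as [roll, pitch, yaw] about the fixed x, y, z axes, in that order (R = Rz(yaw) Ry(pitch) Rx(roll)).
In Python, from workcell import bot gives the robot as it stands.
- The arm moves only by the shell command python3 -m crank 'ROWS' [FORCE]. ROWS is JSON, a list of rows, each an object with "gripper": the finger opening in mm, from 0 to 85.4; "travel": the shift along the tool's x, y, z in mm, a list of three; "twist": the turn, a rotation vector about the tool's x, y, z in rad, a list of three. In form: [{"gripper": gripper, "travel": [tx, ty, tz], "twist": [rx, ry, rz]}, ...]. A call has 1 to 12 rows; each row shifts and turns the commanded pose from where the row before left it, along the tool's axes as they then stand; what a row does not reach is not made up. A row lasts 1/8 s, in which the tool goes at most 62.5 mm and 10.7 degrees, less where a joint would pass 70% of its speed; a pose out of reach is approached as far as the arm can. A call is refused whole if a number of a shift passes 62.5 or a number of a turn 0.188, either way. A call with a gripper value outside its range is refused whole. The fingers move at their own pace and stop on an object; FORCE is the grip in N (left out, the last holds). Time passes only in rows, so rows that do not move let the fingers close. It gives the time, the measured TCP pose, the force, the opening and the grip force at its end, in the units of the state.
- bot.get_obs(): the state, without advancing time (a new reading comes with each control period).
- bot.camera(name): name is "scene" or "top" or "wrist"; returns the picture (400x640x3 uint8, red, green, blue); there is no depth.
- bot.calibration(name): a dict with "vfov" (degrees; the focal length in pixels is half the picture's height over the tangent of half this angle, whatever the lens; pixels are square), "cx", "cy" (the principal point, pixels), "camera_from_world" (4x4, takes a point from world to camera coordinates). Camera axes: x right, y down, z forward; pixel columns grow to the right and rows downward; lengths in m; the calibration is good to about 2 mm. A picture is of the moment at which its call begins: read the wrist's pose just before it. calibration takes no time and is no camera call; for the wrist camera it gives the pose at the moment of the call.
- bot.job_done(): hands the job in; it is judged then, once.
The state is a dict: "time": time; "q": joint angles; "qd": joint speeds; "joint_efforts": joint torques, N m; "ee_pos": TCP position; "tcp_rot": TCP orientation; "wrist_force": force on the tool from outside, world axes, zero at the start; "torque": the same for the moment, N m; "opening": finger opening in m; "grasp_force": force on a finger pad.
Only numpy, scipy, OpenCV 4.12 (cv2) and the standard library are available. Lean on these libraries where they do the work, as an engineer would, in place of code of your own. Each camera call takes 0.05 s, during which the arm holds its last target. There are 200 camera calls.

## Working session

There is one attempt and no reset: what is moved stays moved. The work goes in short steps, Python scripts to look and compute and a shell command to move; the robot and the scene stay as the last step left them, time stands still between calls to the robot, and variables do not carry over. Pictures are saved under pics/ and viewed, at most 10 in all, crops included, and the job is handed in when it is done.

```bash
ls; mkdir -p pics; python3 - <<'E'
from workcell import bot
import cv2,numpy as np
o=bot.get_obs();print(o['time'],o['ee_pos'],o['tcp_rot'],o['opening'],o['wrist_force'])
for n in ("scene","top"):
    im=bot.camera(n);c=bot.calibration(n);cv2.imwrite(f'pics/{n}0.png',im[:,:,::-1]);print(n,c['vfov'],c['cx'],c['cy'],np.round(c['camera_from_world'],4).tolist(),{k for k in c})
E
```

```text
pics
0.0 [0.22309148 0.50247202 0.23060377] [-1.79925604e+02  1.07886912e-05  1.56057865e+02] 0.08518060688003445 [ 0.06096138 -0.11984297 -0.24000495]
scene 54.500708734783174 321.3671913613858 199.34329032436358 [[0.4665, -0.8845, 0.0054, -0.3052], [-0.3567, -0.1937, -0.9139, 0.251], [0.8094, 0.4244, -0.4059, 0.5], [0.0, 0.0, 0.0, 1.0]] {'camera_from_world', 'cx', 'vfov', 'cy'}
top 43.94718370876627 309.79506058588674 197.2666327166794 [[0.0296, -0.9994, 0.0196, -0.0843], [-0.9971, -0.0309, -0.0694, 0.5365], [0.0699, -0.0175, -0.9974, 1.3219], [0.0, 0.0, 0.0, 1.0]] {'camera_from_world', 'cx', 'vfov', 'cy'}
```

View pics/top0.png

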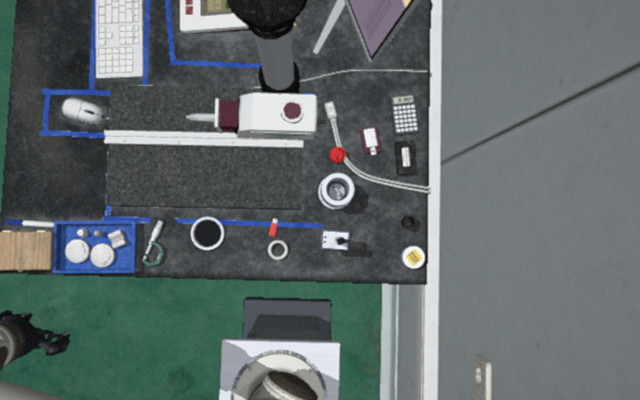

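View pics/scene0.png

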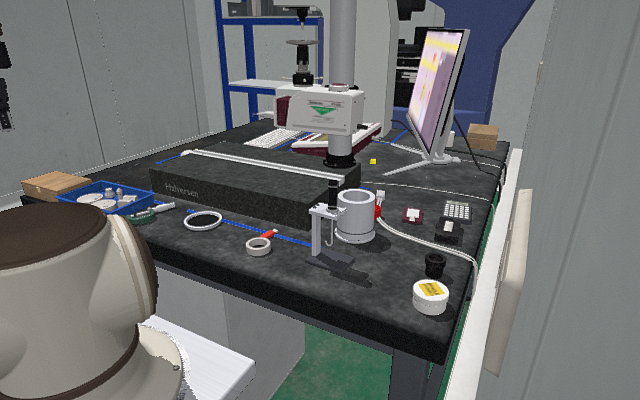

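Top view: well at (338,190), dish (207,233), rack (336,240) with the black handle at its right end, ring (278,250), loupe (408,222), tin (413,257). The scene view shows the same, with the hook hanging at (331,200–245) to the right of the rack's post.

```bash
cat > h.py <<'E'
from workcell import bot
import cv2,numpy as np
from scipy.spatial.transform import Rotation as R
def K(c):
    f=200/np.tan(np.radians(c['vfov']/2)); return f
def ray(c,u,v):
    M=np.array(c['camera_from_world']);f=K(c)
    d=M[:3,:3].T@np.array([(u-c['cx'])/f,(v-c['cy'])/f,1]);o=-M[:3,:3].T@M[:3,3];return o,d
def onz(c,u,v,z):
    o,d=ray(c,u,v);return o+d*(z-o[2])/d[2]
def proj(c,p):
    M=np.array(c['camera_from_world']);q=M[:3,:3]@np.array(p)+M[:3,3];f=K(c);return np.array([f*q[0]/q[2]+c['cx'],f*q[1]/q[2]+c['cy']])
def tcp():
    o=bot.get_obs();return np.array(o['ee_pos']),R.from_euler('xyz',o['tcp_rot'],degrees=True),o
def snap(n,fn):
    c=bot.calibration(n);im=bot.camera(n)[:,:,::-1].copy();cv2.imwrite(f'pics/{fn}.png',im);return c,im
E
python3 - <<'E'
from h import *
c=bot.calibration('top')
for n,u,v,z in [('well',338,189,.095),('dish',207,233,.01),('ring',278,250,.016),('handle',343,240,.175),('armL',323,240,.115),('armR',348,240,.115),('loupe',408,222,.038),('tin',413,257,.033)]:
    print(n,onz(c,u,v,z).round(3))
w=bot.calibration('wrist');M=np.array(w['camera_from_world']);p,r,o=tcp()
print(w['vfov'],w['cx'],w['cy'],'cam in tool',r.inv().apply(-M[:3,:3].T@M[:3,3]-p).round(4),(r.inv().as_matrix()@M[:3,:3].T).round(3).tolist())
print(r.as_matrix().round(3).tolist())
a=cv2.imread('pics/top0.png')[160:275,180:430];b=cv2.imread('pics/scene0.png')[170:310,220:460]
a=cv2.resize(a,(800,368),interpolation=cv2.INTER_CUBIC);cv2.imwrite('pics/a.png',a)
E
```

```text
well [ 0.557 -0.138  0.095]
dish [0.434 0.206 0.01 ]
ring [0.394 0.013 0.016]
handle [ 0.428 -0.147  0.175]
armL [ 0.426 -0.103  0.115]
armR [ 0.428 -0.165  0.115]
loupe [ 0.479 -0.332  0.038]
tin [ 0.387 -0.348  0.033]
65.81521780924474 313.2178902044895 194.20807768691608 cam in tool [ 0.0734 -0.0005 -0.1417] [[0.0, -0.958, -0.286], [1.0, 0.0, 0.0], [-0.0, -0.286, 0.958]]
[[-0.914, 0.406, -0.0], [0.406, 0.914, -0.001], [0.0, -0.001, -1.0]]
```

View pics/a.png

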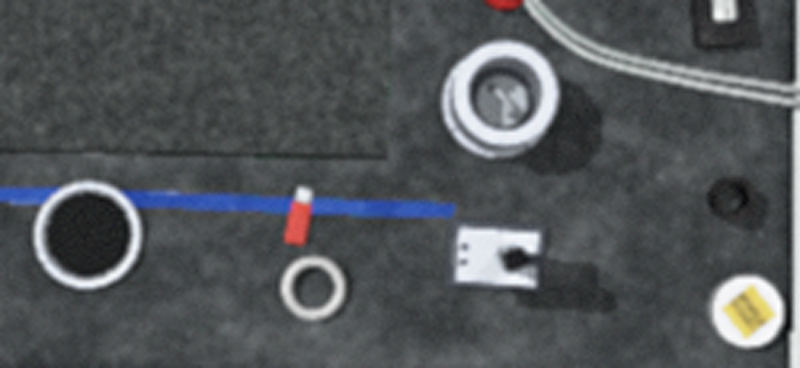

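Crop: well bore with the bright loop streak at its centre (500,100), black handle at (515,258) near the arm's open right end. Rack x is about world +y. I now go to a wrist view at yaw 90.

```bash
cat >> h.py <<'E'
def plan(target,yaw,n,p=None,y0=None):
    """print n rows (travel mm in tool axes, twist about tool z) from the present pose, tool held vertical, to target"""
    P,r,o=tcp(); p=P if p is None else np.array(p); y0=o['tcp_rot'][2] if y0 is None else y0
    dy=(yaw-y0+180)%360-180; st=(np.array(target)-p)/n
    for i in range(n):
        Rm=R.from_euler('xyz',[180,0,y0+dy*i/n],degrees=True)
        print((Rm.inv().apply(st)*1000).round(1).tolist(),round(-np.radians(dy/n),4))
E
python3 -c "
from h import *
plan([.52,-.2,.27],90,12)"
```

```text
[-46.4, -43.5, -3.3] 0.0961
[-50.3, -38.8, -3.3] 0.0961
[-53.8, -33.8, -3.3] 0.0961
[-56.8, -28.5, -3.3] 0.0961
[-59.3, -22.9, -3.3] 0.0961
[-61.2, -17.1, -3.3] 0.0961
[-62.6, -11.2, -3.3] 0.0961
[-63.4, -5.1, -3.3] 0.0961
[-63.5, 1.0, -3.3] 0.0961
[-63.2, 7.1, -3.3] 0.0961
[-62.2, 13.1, -3.3] 0.0961
[-60.6, 19.0, -3.3] 0.0961
```

```bash
python3 -m crank '[{"gripper":85,"travel":[-27,-27,-2],"twist":[0,0,0.058]},{"gripper":85,"travel":[-29,-25,-2],"twist":[0,0,0.058]},{"gripper":85,"travel":[-30,-24,-2],"twist":[0,0,0.058]},{"gripper":85,"travel":[-32,-22,-2],"twist":[0,0,0.058]},{"gripper":85,"travel":[-33,-20,-2],"twist":[0,0,0.058]},{"gripper":85,"travel":[-34,-18,-2],"twist":[0,0,0.058]},{"gripper":85,"travel":[-35,-16,-2],"twist":[0,0,0.058]},{"gripper":85,"travel":[-36,-14,-2],"twist":[0,0,0.058]},{"gripper":85,"travel":[-37,-12,-2],"twist":[0,0,0.058]},{"gripper":85,"travel":[-37,-10,-2],"twist":[0,0,0.058]}]'; python3 -c "
from h import *
plan([.52,-.2,.27],90,10)"
```

```text
time: 1.35
ee_pos: [0.3639, 0.1429, 0.2511]
tcp_rot: [-180.0, -0.0, 122.7]
wrist_force: [0.2, -0.4, 0.3]
opening: 0.0847
grasp_force: 0.0
[-37.3, -5.4, -1.9] 0.0571
[-37.5, -3.3, -1.9] 0.0571
[-37.7, -1.1, -1.9] 0.0571
[-37.7, 1.0, -1.9] 0.0571
[-37.5, 3.2, -1.9] 0.0571
[-37.3, 5.3, -1.9] 0.0571
[-36.9, 7.4, -1.9] 0.0571
[-36.5, 9.5, -1.9] 0.0571
[-35.8, 11.6, -1.9] 0.0571
[-35.1, 13.6, -1.9] 0.0571
```

```bash
python3 -m crank '[{"gripper":85,"travel":[-37,-5,-2],"twist":[0,0,0.057]},{"gripper":85,"travel":[-37,-3,-2],"twist":[0,0,0.057]},{"gripper":85,"travel":[-38,-1,-2],"twist":[0,0,0.057]},{"gripper":85,"travel":[-38,1,-2],"twist":[0,0,0.057]},{"gripper":85,"travel":[-38,3,-2],"twist":[0,0,0.057]},{"gripper":85,"travel":[-37,5,-2],"twist":[0,0,0.057]},{"gripper":85,"travel":[-37,7,-2],"twist":[0,0,0.057]},{"gripper":85,"travel":[-37,9,-2],"twist":[0,0,0.057]},{"gripper":85,"travel":[-36,12,-2],"twist":[0,0,0.057]},{"gripper":85,"travel":[-35,14,-2],"twist":[0,0,0.057]},{"gripper":85,"travel":[0,0,0],"twist":[0,0,0]},{"gripper":85,"travel":[0,0,0],"twist":[0,0,0]}]'; python3 -c "
from h import *
print(tcp()[2]['q'])
c,im=snap('wrist','w1');np.save('w1.npy',c)"
```

```text
time: 2.85
ee_pos: [0.5205, -0.1987, 0.2709]
tcp_rot: [-179.9, -0.0, 90.2]
wrist_force: [-0.1, -0.1, -0.3]
opening: 0.0851
grasp_force: 0.0
[-2.09052145e+01  7.15994773e+00  1.69011500e+01  9.97998972e+01
  1.07636467e-02  6.89149191e+01]
```

View pics/w1.png

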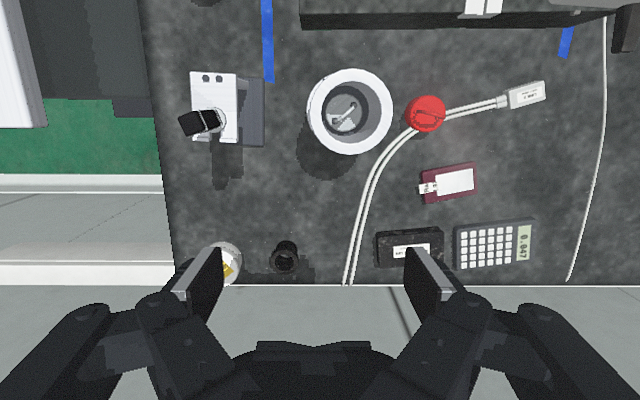

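Wrist view: well rim centred at (350,111), loop inside at (345,112) running up-right; rack arm (212,108) with the black handle from (218,118) to its top end at (188,124); the red look-alike lies at (426,113). Let me zoom.

```bash
python3 -c "
import cv2,numpy as np
im=cv2.imread('pics/w1.png')
a=cv2.resize(im[60:165,165:270],(400,400),interpolation=cv2.INTER_CUBIC);b=cv2.resize(im[61:161,300:400],(400,400),interpolation=cv2.INTER_CUBIC)
cv2.imwrite('pics/w1z.png',np.hstack([a,b]))"
```

```text
(no output)
```

View pics/w1z.png

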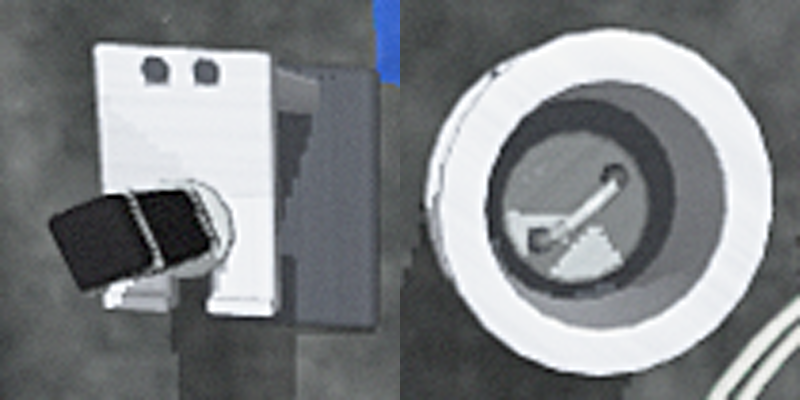

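```bash
python3 - <<'E'
from h import *
c=np.load('w1.npy',allow_pickle=True).item();im=cv2.imread('pics/w1.png')
A=lambda u,v,z:onz(c,165+(u+.5)*105/400-.5,60+(v+.5)*105/400-.5,z)
B=lambda u,v,z:onz(c,300+(u-400+.5)/4-.5,61+(v+.5)/4-.5,z)
ang=lambda d:round(np.degrees(np.arctan2(d[1],d[0])),1)
# rack
C=[A(95,43,.115),A(272,50,.115),A(277,310,.118),A(103,305,.118)]
for x in C: print('rack',x.round(4))
print('widths',[round(np.linalg.norm(C[i]-C[(i+1)%4]),4) for i in range(4)],'yaw x',ang(C[0]-C[3]),ang(C[1]-C[2]))
H=[A(50,222,.175),A(128,192,.175),A(158,268,.175),A(82,290,.175)]
print('handle',np.mean(H,0).round(4),[round(np.linalg.norm(H[i]-H[(i+1)%4]),4) for i in range(4)],ang(H[1]-H[0]),ang(H[2]-H[3]),ang(H[0]-H[3]),ang(H[1]-H[2]))
F=[B(613,176,.034),B(540,238,.034)];print('feet',F,np.linalg.norm(F[0]-F[1]),ang(F[0]-F[1]),np.mean(F,0))
g=cv2.cvtColor(im,cv2.COLOR_BGR2GRAY);m=(g>200).astype(np.uint8);m[:, :295]=0;m[:,405:]=0;m[165:]=0;m[:55]=0
cs,h=cv2.findContours(m,cv2.RETR_CCOMP,cv2.CHAIN_APPROX_NONE)
for k in sorted(cs,key=cv2.contourArea)[-2:]:
    e=cv2.fitEllipse(cv2.convexHull(k));print('rim',e,onz(c,*e[0],.095).round(4),e[1][0]/K(c)*(.4127-.095))
g=cv2.cvtColor(cv2.imread('pics/top0.png'),cv2.COLOR_BGR2GRAY);t=bot.calibration('top')
m=(g>150).astype(np.uint8);q=np.zeros_like(m);q[205:260,180:235]=m[205:260,180:235]
k=max(cv2.findContours(q,0,1)[0],key=cv2.contourArea);e=cv2.fitEllipse(k);print('dish',e,onz(t,*e[0],.01).round(4))
b=cv2.resize(cv2.imread('pics/scene0.png')[175:275,300:390],(540,600),interpolation=cv2.INTER_CUBIC);cv2.imwrite('pics/b.png',b)
E
```

```text
rack [ 0.4082 -0.0997  0.115 ]
rack [ 0.4499 -0.1011  0.115 ]
rack [ 0.4477 -0.1617  0.118 ]
rack [ 0.4046 -0.1606  0.118 ]
widths [np.float64(0.0417), np.float64(0.0607), np.float64(0.0431), np.float64(0.0611)] yaw x 86.6 88.0
handle [ 0.4285 -0.1419  0.175 ] [np.float64(0.0169), np.float64(0.0152), np.float64(0.0162), np.float64(0.014)] 19.8 15.7 109.9 107.0
feet [array([ 0.56592997, -0.12889722,  0.034     ]), array([ 0.54487392, -0.14672534,  0.034     ])] 0.02758983517494823 40.3 [ 0.55540195 -0.13781128  0.034     ]
rim ((351.04736328125, 111.79145050048828), (61.80310821533203, 64.71693420410156), 23.491315841674805) [ 0.5569 -0.1353  0.095 ] 0.06353025808963002
rim ((349.8724365234375, 110.84024810791016), (84.9095687866211, 85.98204040527344), 35.897491455078125) [ 0.5557 -0.1344  0.095 ] 0.08728245188734722
dish ((206.90501403808594, 232.89022827148438), (32.34893035888672, 32.66876220703125), 51.07195281982422) [0.4344 0.2067 0.01  ]
```

View pics/b.png

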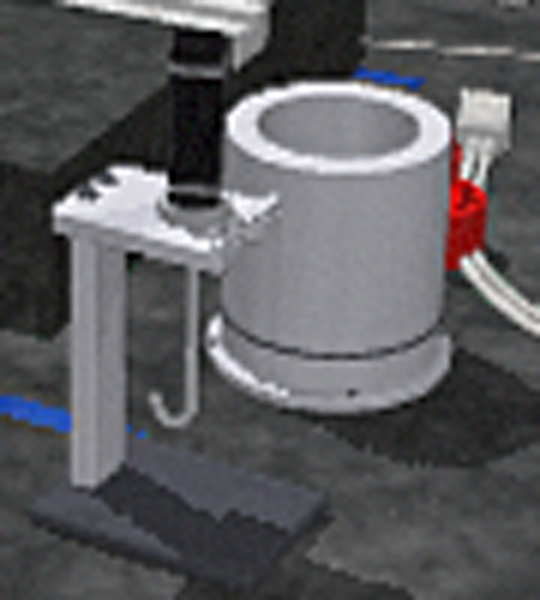

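Scene crop: the hook hangs under the arm with its toe to the image left (155,400), so hook yaw is ≈108° (the 18° candidate would show no toe). All measured sizes (arm 42×61, handle 16, loop 27.6, rim 87) agree.

```bash
python3 -c "
from h import *
plan([.4285,-.1419,.22],108.2,4)"
```

```text
[14.2, -22.9, 12.8] -0.0785
[16.0, -21.8, 12.8] -0.0785
[17.6, -20.4, 12.8] -0.0785
[19.2, -19.0, 12.8] -0.0785
```

```bash
python3 -m crank '[{"gripper":85,"travel":[14.2,-22.9,13],"twist":[0,0,-0.078]},{"gripper":85,"travel":[16,-21.8,13],"twist":[0,0,-0.078]},{"gripper":85,"travel":[17.6,-20.4,13],"twist":[0,0,-0.078]},{"gripper":85,"travel":[19.2,-19,12],"twist":[0,0,-0.079]},{"gripper":85,"travel":[0,0,0],"twist":[0,0,0]},{"gripper":85,"travel":[0,0,0],"twist":[0,0,0]}]'; python3 -c "
from h import *
plan([.4285,-.1419,.131],108.2,4)
c,im=snap('wrist','w2');np.save('w2.npy',c)"
```

```text
time: 3.65
ee_pos: [0.4292, -0.142, 0.2209]
tcp_rot: [179.9, 0.1, 108.1]
wrist_force: [0.0, 0.8, 0.4]
opening: 0.0849
grasp_force: 0.0
[0.1, -0.2, 22.5] -0.0004
[0.1, -0.2, 22.5] -0.0004
[0.1, -0.2, 22.5] -0.0004
[0.1, -0.2, 22.5] -0.0004
```

View pics/w2.png

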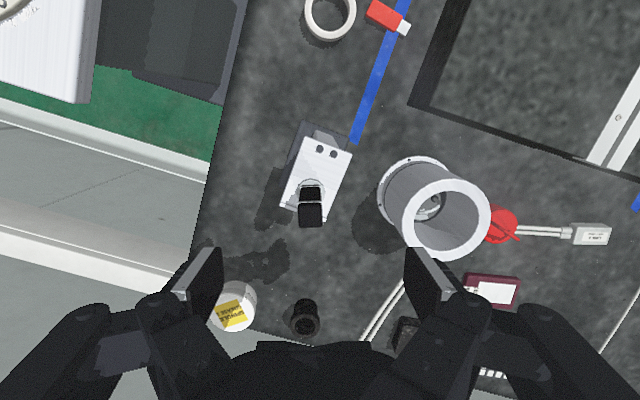

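Handle top centred at (311,216), square to the image and on the gripper's mid column (313). Descend and grip.

```bash
python3 -c "
from h import *
c=np.load('w2.npy',allow_pickle=True).item();print(onz(c,311,216,.175))"; python3 -m crank '[{"gripper":85,"travel":[0,0,22],"twist":[0,0,0]},{"gripper":85,"travel":[0,0,22],"twist":[0,0,0]},{"gripper":85,"travel":[0,0,23],"twist":[0,0,0]},{"gripper":85,"travel":[0,0,22.5],"twist":[0,0,0]},{"gripper":60,"travel":[0,0,0],"twist":[0,0,0]},{"gripper":35,"travel":[0,0,0],"twist":[0,0,0]},{"gripper":20,"travel":[0,0,0],"twist":[0,0,0]},{"gripper":10,"travel":[0,0,0],"twist":[0,0,0]},{"gripper":10,"travel":[0,0,0],"twist":[0,0,0]},{"gripper":10,"travel":[0,0,0],"twist":[0,0,0]},{"gripper":10,"travel":[0,0,0],"twist":[0,0,0]}]' 60
```

```text
[ 0.42654888 -0.14066616  0.175     ]
time: 5.08
ee_pos: [0.4293, -0.1424, 0.1316]
tcp_rot: [179.9, 0.1, 108.1]
wrist_force: [0.5, 1.7, 5.3]
opening: 0.0156
grasp_force: 58.5
```

```bash
python3 -m crank '[{"gripper":10,"travel":[0,0,-4],"twist":[0,0,0]},{"gripper":10,"travel":[0,0,-4],"twist":[0,0,0]},{"gripper":10,"travel":[0,0,0],"twist":[0,0,0]},{"gripper":10,"travel":[-12,-4.5,0],"twist":[0,0,0]},{"gripper":10,"travel":[-14,-5.2,0],"twist":[0,0,0]},{"gripper":10,"travel":[-14,-5.2,0],"twist":[0,0,0]},{"gripper":10,"travel":[-14,-5.2,0],"twist":[0,0,0]},{"gripper":10,"travel":[0,0,-30],"twist":[0,0,0]},{"gripper":10,"travel":[0,0,-30],"twist":[0,0,0]},{"gripper":10,"travel":[0,0,-30],"twist":[0,0,0]},{"gripper":10,"travel":[0,0,0],"twist":[0,0,0]},{"gripper":10,"travel":[0,0,0],"twist":[0,0,0]}]' 60;  python3 -c "
from h import *
c,im=snap('scene','s2');cv2.imwrite('pics/s2z.png',cv2.resize(im[120:320,270:430],(480,600)))"
```

```text
time: 6.58
ee_pos: [0.4264, -0.2002, 0.2279]
tcp_rot: [-180.0, -0.0, 108.1]
wrist_force: [-0.5, 0.2, -1.9]
opening: 0.0155
grasp_force: 58.5
```

View pics/s2z.png

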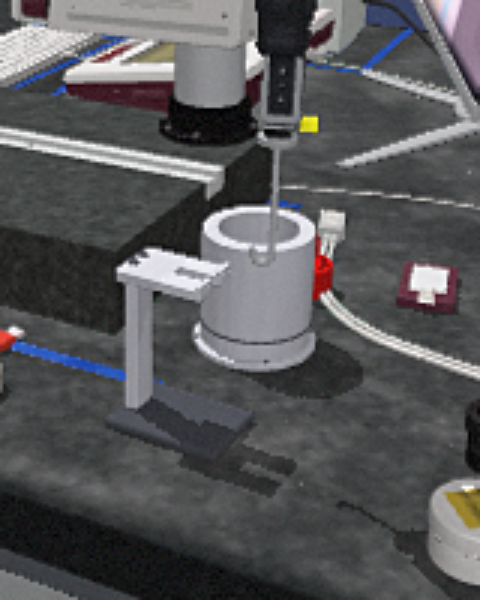

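Hook is held, clear of the rack, toe at crop (252,255). Move it above the bore beside the loop, yaw 130.

```bash
python3 -c "
from h import *
plan([.567,-.1515,.225],130.3,5)"
```

```text
[0.5, 29.8, 0.5] -0.0775
[-1.8, 29.7, 0.5] -0.0775
[-4.1, 29.5, 0.5] -0.0775
[-6.4, 29.1, 0.5] -0.0775
[-8.6, 28.5, 0.5] -0.0775
```

```bash
python3 -m crank '[{"gripper":10,"travel":[0.5,29.8,0.5],"twist":[0,0,-0.0775]},{"gripper":10,"travel":[-1.8,29.7,0.5],"twist":[0,0,-0.0775]},{"gripper":10,"travel":[-4.1,29.5,0.5],"twist":[0,0,-0.0775]},{"gripper":10,"travel":[-6.4,29.1,0.5],"twist":[0,0,-0.0775]},{"gripper":10,"travel":[-8.6,28.5,0.5],"twist":[0,0,-0.0775]},{"gripper":10,"travel":[0,0,0],"twist":[0,0,0]},{"gripper":10,"travel":[0,0,0],"twist":[0,0,0]},{"gripper":10,"travel":[0,0,0],"twist":[0,0,0]}]';  python3 -c "
from h import *
c,im=snap('wrist','w3');np.save('w3.npy',c);p,r,o=tcp()
print([proj(c,p+r.apply(x)).round(1).tolist() for x in ([0,0,.0166],[.0055,0,.0896],[.014,0,.0826])],proj(c,[.5554,-.1378,.06]))
cv2.imwrite('pics/w3z.png',cv2.resize(im[120:280,220:420],(800,600)))"
```

```text
time: 7.62
ee_pos: [0.5665, -0.1515, 0.2263]
tcp_rot: [-180.0, -0.0, 130.2]
wrist_force: [-0.4, 0.7, -1.0]
opening: 0.0152
grasp_force: 58.8
[[314.5, 238.9], [314.2, 192.7], [314.2, 184.4]] [314.31366216 159.42836451]
```

View pics/w3z.png

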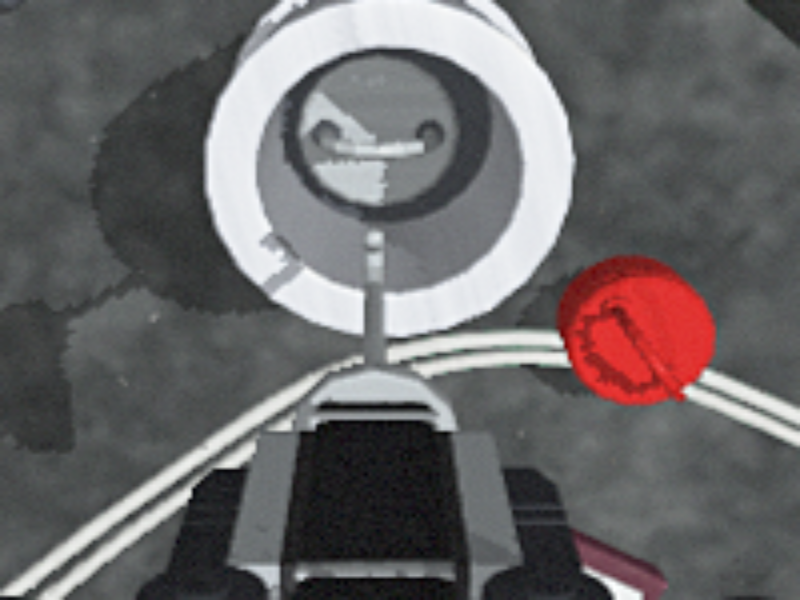

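Wrist view: toe at crop (375,237), loop bar from (330,140) to (425,148), square to the hook and on its column; predictions agree within 1 px. Back off 2 mm and descend.

```bash
python3 -m crank '[{"gripper":10,"travel":[-2,0.5,10],"twist":[0,0,0]},{"gripper":10,"travel":[0,0,15],"twist":[0,0,0]},{"gripper":10,"travel":[0,0,15],"twist":[0,0,0]},{"gripper":10,"travel":[0,0,10],"twist":[0,0,0]},{"gripper":10,"travel":[0,0,0],"twist":[0,0,0]}]'; python3 -m crank '[{"gripper":10,"travel":[0,0,8],"twist":[0,0,0]},{"gripper":10,"travel":[0,0,8],"twist":[0,0,0]},{"gripper":10,"travel":[0,0,8],"twist":[0,0,0]},{"gripper":10,"travel":[0,0,8],"twist":[0,0,0]},{"gripper":10,"travel":[0,0,8],"twist":[0,0,0]},{"gripper":10,"travel":[0,0,0],"twist":[0,0,0]},{"gripper":10,"travel":[0,0,0],"twist":[0,0,0]}]';  python3 -c "
from h import *
c,im=snap('wrist','w4');np.save('w4.npy',c);p,r,o=tcp()
print([proj(c,p+r.apply(x)).round(1).tolist() for x in ([0,0,.0166],[.0055,0,.0896],[.014,0,.0826])],proj(c,[.5554,-.1378,.06]))
cv2.imwrite('pics/w4z.png',cv2.resize(im[90:250,220:420],(800,600)))"
```

```text
time: 8.3
ee_pos: [0.5685, -0.1523, 0.1751]
tcp_rot: [-179.9, -0.1, 130.3]
wrist_force: [0.8, -0.3, -0.0]
opening: 0.0152
grasp_force: 58.8
time: 9.18
ee_pos: [0.569, -0.1525, 0.1365]
tcp_rot: [180.0, 0.0, 130.3]
wrist_force: [-0.5, 0.1, -0.1]
opening: 0.0153
grasp_force: 58.8
[[314.5, 238.9], [314.2, 192.6], [314.2, 184.4]] [312.84514244 178.38095148]
```

View pics/w4z.png

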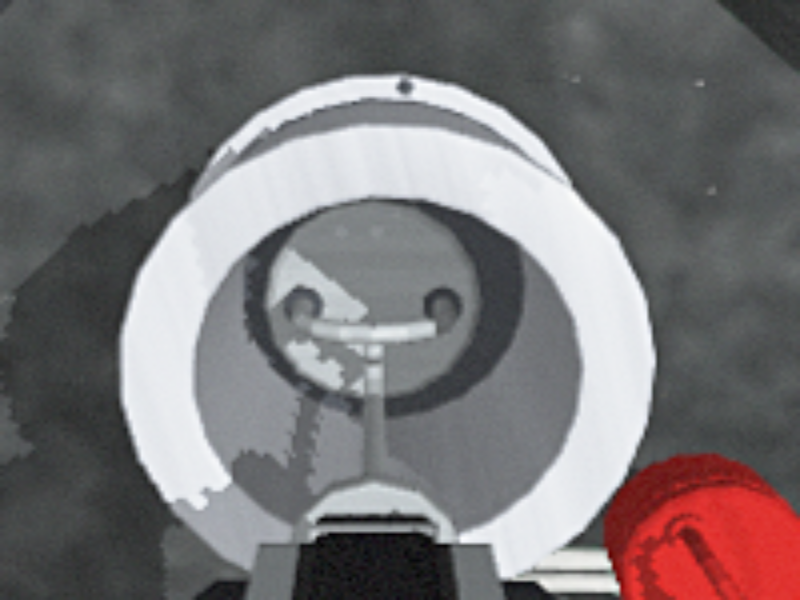

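Toe (374,345) stands just before the loop bar (370,328), lower than it, no contact force. Drop 2 mm, advance under the arch.

```bash
python3 -m crank '[{"gripper":10,"travel":[0,0,2],"twist":[0,0,0]},{"gripper":10,"travel":[2,0,0],"twist":[0,0,0]},{"gripper":10,"travel":[2.5,0,0],"twist":[0,0,0]},{"gripper":10,"travel":[2.5,0,0],"twist":[0,0,0]},{"gripper":10,"travel":[2.5,0,0],"twist":[0,0,0]},{"gripper":10,"travel":[2.5,0,0],"twist":[0,0,0]},{"gripper":10,"travel":[2.5,0,0],"twist":[0,0,0]},{"gripper":10,"travel":[0,0,0],"twist":[0,0,0]},{"gripper":10,"travel":[0,0,0],"twist":[0,0,0]}]';  python3 -c "
from h import *
c,im=snap('wrist','w5');np.save('w5.npy',c);p,r,o=tcp()
print([proj(c,p+r.apply(x)).round(1).tolist() for x in ([0,0,.0166],[.0055,0,.0896],[.014,0,.0826])],proj(c,[.5554,-.1378,.06]))
cv2.imwrite('pics/w5z.png',cv2.resize(im[130:230,250:375],(750,600),interpolation=cv2.INTER_CUBIC))"
```

```text
time: 10.35
ee_pos: [0.5596, -0.1414, 0.1343]
tcp_rot: [180.0, 0.0, 130.3]
wrist_force: [0.4, -0.9, -0.1]
opening: 0.0153
grasp_force: 58.8
[[314.4, 238.6], [314.1, 192.5], [314.1, 184.2]] [312.90348049 198.27879852]
```

View pics/w5z.png

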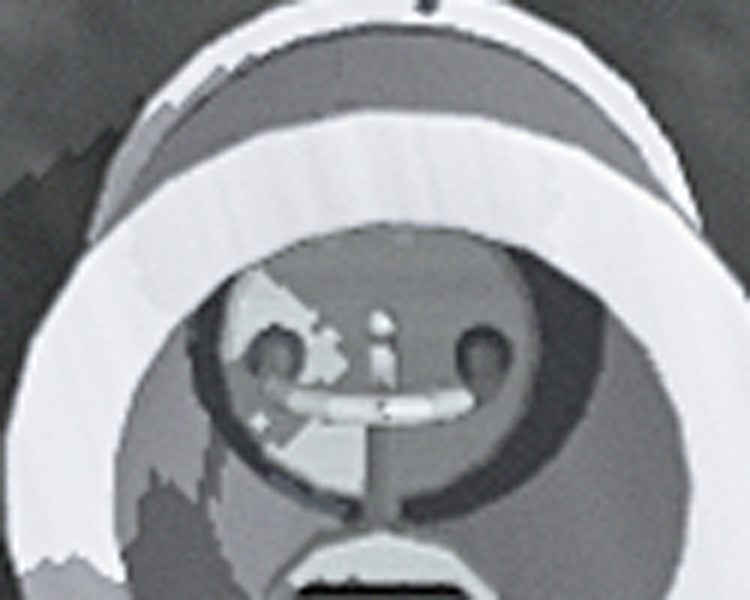

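The toe has passed the bar: toe tip at (380,325), bar at (380,405), shank behind it centred. That view uses up my picture allowance (in fact one over), so from here on numbers only. Lift slowly.

```bash
python3 -m crank '[{"gripper":10,"travel":[0,0,-3],"twist":[0,0,0]},{"gripper":10,"travel":[0,0,-4],"twist":[0,0,0]},{"gripper":10,"travel":[0,0,-3],"twist":[0,0,0]},{"gripper":10,"travel":[0,0,-2],"twist":[0,0,0]},{"gripper":10,"travel":[0,0,-1.5],"twist":[0,0,0]},{"gripper":10,"travel":[0,0,-1.5],"twist":[0,0,0]},{"gripper":10,"travel":[0,0,-1.5],"twist":[0,0,0]},{"gripper":10,"travel":[0,0,-1.5],"twist":[0,0,0]},{"gripper":10,"travel":[0,0,-2],"twist":[0,0,0]},{"gripper":10,"travel":[0,0,-2],"twist":[0,0,0]},{"gripper":10,"travel":[0,0,0],"twist":[0,0,0]},{"gripper":10,"travel":[0,0,0],"twist":[0,0,0]}]';  python3 -c "
from h import *
p,r,o=tcp();f=[]
print(o['wrist_force'],o['torque'])
c,im=snap('wrist','w6');a=cv2.imread('pics/w5.png')
print(bot.get_obs()['wrist_force'])"
```

```text
time: 11.9
ee_pos: [0.5595, -0.1413, 0.1562]
tcp_rot: [-180.0, -0.0, 130.3]
wrist_force: [0.4, 0.5, -3.4]
opening: 0.0154
grasp_force: 58.6
[ 0.42636561  0.5263542  -3.38680248] [-0.00894945 -0.00748083 -0.00595043]
[-0.17006915 -0.89231786 -3.60057013]
```

Load has come on (−3.5 N). Draw it out.

```bash
python3 -m crank '[{"gripper":10,"travel":[0,0,-4],"twist":[0,0,0]},{"gripper":10,"travel":[0,0,-6],"twist":[0,0,0]},{"gripper":10,"travel":[0,0,-9],"twist":[0,0,0]},{"gripper":10,"travel":[0,0,-12],"twist":[0,0,0]},{"gripper":10,"travel":[0,0,-14],"twist":[0,0,0]},{"gripper":10,"travel":[0,0,-14],"twist":[0,0,0]},{"gripper":10,"travel":[0,0,-14],"twist":[0,0,0]},{"gripper":10,"travel":[0,0,-14],"twist":[0,0,0]},{"gripper":10,"travel":[0,0,-13],"twist":[0,0,0]},{"gripper":10,"travel":[0,0,-10],"twist":[0,0,0]},{"gripper":10,"travel":[0,0,-6],"twist":[0,0,0]},{"gripper":10,"travel":[0,0,0],"twist":[0,0,0]}]';  python3 -c "
from h import *
p,r,o=tcp()
c,im=snap('wrist','w7');s,si=snap('scene','s7')
bend=p+r.apply([.0055,0,.0896]);pl=bend-[0,0,.052]
print('bend',bend,'exp plug mid px scene',proj(s,pl+[0,0,.013]),'wrist',proj(c,pl+[0,0,.026]),proj(c,bend))
s0=cv2.imread('pics/s2.png');d=cv2.absdiff(si,s0).max(2);u,v=proj(s,pl+[0,0,.013]).astype(int)
q=si[v-30:v+30,u-30:u+30];print(cv2.resize(cv2.cvtColor(q,6),(20,20),interpolation=3))
print(bot.get_obs()['wrist_force'])
plan([.440,.197,.272],130.3,1)"
```

```text
time: 13.45
ee_pos: [0.5597, -0.1414, 0.2725]
tcp_rot: [180.0, 0.0, 130.3]
wrist_force: [-0.1, -0.9, -3.4]
opening: 0.0154
grasp_force: 58.6
bend [ 0.55614368 -0.13720659  0.18294206] exp plug mid px scene [356.92610727 174.95383594] wrist [313.96383891 183.97714678] [314.04313833 192.47372992]
[[161 121 129 138 143 142 137 131 126 102  31 111  25  58  99  98  95  89
   82  78]
 [ 61 123 129 138 140 142 136 130  77  30  28 107  61 100  96  93  89  84
   79  73]
 [ 52 124 128 138 143 141 137 130  70  28  34 114 101  98  91  83  77  76
   76  76]
 [ 14  58  99 132 148 147 120  86  17  77  91 113  84  78  72  74  75  73
   72  69]
 [ 12   9  11  10  10   9   9  10   8 102 149 108  82  81  75  84  81  78
   73  74]
 [ 18  10  12  10  15  12  11  16  10  67 146 120  83  76  99 204 165  78
   76  71]
 [ 32  18  18  28  12  14  14  10  18  73  93 113  90  85 104 153 136  82
   79  78]
 [ 31  24  22  26  16  15  16  21  65  91  89 136 102  81  80  86  94  87
   78  77]
 [ 77  74  65  61  62  62  62 157 200 192 161 149 207 159  83  85  88  85
   77  74]
 [149 124  85  71  67  69  69 131 171 1
[... 262 characters left out ...]
129 123 114 113  93  79  76
   71  74]
 [ 78  71  50  31 120  68  31  30  57  76  83  89  85  74  73  79 104 110
  111 103]
 [ 72  45  32  33  40  33  26  35  49  47  48  74  72  75  75  81  82  76
   74  70]
 [ 39  35  32  34  41 117 192 201 205 200 202 210 201 165 113  76  83 168
  154 104]
 [ 34  38  31  36 191 211 137 136 141 146 149 145 133 160 217 188  98 211
  213 149]
 [ 33  37  34  53 221 180 127 138 143 146 148 147 137 127 147 225 162 162
  166 126]
 [ 33  34  35  67 156 214 193 158 143 144 147 146 134 127 140 144 107 180
  177 104]
 [ 35  27  34  66 126 132 166 195 215 219 185 149 152 151 150 137  93 175
  138  77]]
[-0.02310375  0.82455848 -3.25007917]
[335.3, 127.7, -0.1] 0.0001
```

The plug hangs where expected (cylinder visible above the well rim). Carry it to the dish, with smooth ramps.

```bash
python3 -c "
from h import *
plan([.438,.2025,.272],130.3,1)
t=bot.calibration('scene');print(K(t))"
```

```text
[340.8, 129.8, -0.1] 0.0001
388.31809564969666
```

```bash
python3 -m crank '[{"gripper":10,"travel":[2,0.8,0],"twist":[0,0,0]},{"gripper":10,"travel":[5,1.9,0],"twist":[0,0,0]},{"gripper":10,"travel":[8,3,0],"twist":[0,0,0]},{"gripper":10,"travel":[11,4.2,0],"twist":[0,0,0]},{"gripper":10,"travel":[14,5.3,0],"twist":[0,0,0]},{"gripper":10,"travel":[16,6.1,0],"twist":[0,0,0]},{"gripper":10,"travel":[17,6.5,0],"twist":[0,0,0]},{"gripper":10,"travel":[17,6.5,0],"twist":[0,0,0]},{"gripper":10,"travel":[17,6.5,0],"twist":[0,0,0]},{"gripper":10,"travel":[17,6.5,0],"twist":[0,0,0]},{"gripper":10,"travel":[17,6.5,0],"twist":[0,0,0]},{"gripper":10,"travel":[17,6.5,0],"twist":[0,0,0]}]'; python3 -m crank '[{"gripper":10,"travel":[17,6.5,0],"twist":[0,0,0]},{"gripper":10,"travel":[17,6.5,0],"twist":[0,0,0]},{"gripper":10,"travel":[17,6.5,0],"twist":[0,0,0]},{"gripper":10,"travel":[17,6.5,0],"twist":[0,0,0]},{"gripper":10,"travel":[17,6.5,0],"twist":[0,0,0]},{"gripper":10,"travel":[17,6.5,0],"twist":[0,0,0]},{"gripper":10,"travel":[17,6.5,0],"twist":[0,0,0]},{"gripper":10,"travel":[16,6.1,0],"twist":[0,0,0]},{"gripper":10,"travel":[14,5.3,0],"twist":[0,0,0]},{"gripper":10,"travel":[12,4.6,0],"twist":[0,0,0]},{"gripper":10,"travel":[10,3.8,0],"twist":[0,0,0]},{"gripper":10,"travel":[7,2.7,0],"twist":[0,0,0]}]'; python3 -m crank '[{"gripper":10,"travel":[3,1.1,0],"twist":[0,0,0]},{"gripper":10,"travel":[1.5,0.5,0],"twist":[0,0,0]},{"gripper":10,"travel":[0,0,0],"twist":[0,0,0]},{"gripper":10,"travel":[0,0,0],"twist":[0,0,0]},{"gripper":10,"travel":[0,0,0],"twist":[0,0,0]},{"gripper":10,"travel":[0,0,0],"twist":[0,0,0]}]';python3 - <<'E'
from h import *
p,r,o=tcp();c,im=snap('wrist','w8');t,ti=snap('top','t8')
bend=p+r.apply([.0055,0,.0896]);print('bend',bend,o['wrist_force'])
# dish in wrist view: bright rim around black floor; plug hides part of it
print('dish predicted px',proj(c,[.4344,.2067,.01]),'bend px',proj(c,bend),'r px',.045*K(c)/(.414-.01))
g=cv2.cvtColor(im,cv2.COLOR_BGR2GRAY);m=(g>170).astype(np.uint8)
for k in cv2.findContours(m,0,1)[0]:
    if cv2.contourArea(cv2.convexHull(k))>1200:
        e=cv2.fitEllipse(cv2.convexHull(k));print(np.round(e[0]+e[1],1),onz(c,*e[0],.01).round(4))
E
```

```text
time: 15.05
ee_pos: [0.5029, 0.0193, 0.2723]
tcp_rot: [-180.0, -0.0, 130.3]
wrist_force: [-0.4, -0.6, -3.6]
opening: 0.015
grasp_force: 58.6
time: 16.55
ee_pos: [0.4398, 0.1984, 0.2722]
tcp_rot: [-180.0, -0.0, 130.3]
wrist_force: [1.1, -0.4, -2.8]
opening: 0.0155
grasp_force: 58.6
time: 17.3
ee_pos: [0.4384, 0.2022, 0.2723]
tcp_rot: [-180.0, -0.0, 130.3]
wrist_force: [-0.8, -0.6, -3.3]
opening: 0.0154
grasp_force: 58.6
bend [0.43481239 0.2064371  0.18266746] [-0.78997747 -0.59976689 -3.26111175]
dish predicted px [313.61400252 155.23032213] bend px [314.04423967 192.45246419] r px 34.42532596019031
[620.4 371.3  53.3  66.7] [1.0508 0.2605 0.01  ]
[ 30.5 319.3  53.1  74.7] [ 0.2651 -0.2726  0.01  ]
[553.3 217.8  16.5 287. ] [0.7464 0.3562 0.01  ]
[313.8 160.6  66.9  86.3] [0.4392 0.2014 0.01  ]
[552.4 198.8  15.8 349. ] [0.7227 0.3725 0.01  ]
[ 67.  164.7 143.8 352.7] [ 0.1932 -0.0145  0.01  ]
[-48.4  55.5 145.7 194.9] [0.0242 0.017  0.01  ]
```

Dish found at the predicted column with the right diameter. Lower.

```bash
python3 -m crank '[{"gripper":10,"travel":[0,0,4],"twist":[0,0,0]},{"gripper":10,"travel":[0,0,9],"twist":[0,0,0]},{"gripper":10,"travel":[0,0,13],"twist":[0,0,0]},{"gripper":10,"travel":[0,0,14],"twist":[0,0,0]},{"gripper":10,"travel":[0,0,14],"twist":[0,0,0]},{"gripper":10,"travel":[0,0,14],"twist":[0,0,0]},{"gripper":10,"travel":[0,0,13],"twist":[0,0,0]},{"gripper":10,"travel":[0,0,12],"twist":[0,0,0]},{"gripper":10,"travel":[0,0,9],"twist":[0,0,0]},{"gripper":10,"travel":[0,0,7],"twist":[0,0,0]},{"gripper":10,"travel":[0,0,5],"twist":[0,0,0]},{"gripper":10,"travel":[0,0,3],"twist":[0,0,0]}]';python3 -m crank '[{"gripper":10,"travel":[0,0,1],"twist":[0,0,0]},{"gripper":10,"travel":[0,0,0],"twist":[0,0,0]},{"gripper":10,"travel":[0,0,0],"twist":[0,0,0]},{"gripper":10,"travel":[0,0,0],"twist":[0,0,0]}]';python3 -m crank '[{"gripper":10,"travel":[0,0,1],"twist":[0,0,0]},{"gripper":10,"travel":[0,0,1],"twist":[0,0,0]},{"gripper":10,"travel":[0,0,1],"twist":[0,0,0]},{"gripper":10,"travel":[0,0,1],"twist":[0,0,0]},{"gripper":10,"travel":[0,0,1],"twist":[0,0,0]},{"gripper":10,"travel":[0,0,1],"twist":[0,0,0]},{"gripper":10,"travel":[0,0,1],"twist":[0,0,0]},{"gripper":10,"travel":[0,0,1],"twist":[0,0,0]},{"gripper":10,"travel":[0,0,0],"twist":[0,0,0]},{"gripper":10,"travel":[0,0,0],"twist":[0,0,0]}]'
```

```text
time: 18.9
ee_pos: [0.4384, 0.2024, 0.1551]
tcp_rot: [180.0, 0.0, 130.3]
wrist_force: [0.1, 0.4, -3.8]
opening: 0.0156
grasp_force: 58.6
time: 19.4
ee_pos: [0.4384, 0.2024, 0.1544]
tcp_rot: [180.0, 0.0, 130.3]
wrist_force: [-0.2, -0.6, -3.3]
opening: 0.0149
grasp_force: 58.6
time: 20.65
ee_pos: [0.4383, 0.2023, 0.1463]
tcp_rot: [-180.0, -0.0, 130.3]
wrist_force: [-0.5, -0.2, -3.2]
opening: 0.0151
grasp_force: 58.6
```

Still hanging; continue slowly until unloaded.

```bash
python3 -m crank '[{"gripper":10,"travel":[0,0,0.7],"twist":[0,0,0]},{"gripper":10,"travel":[0,0,0.7],"twist":[0,0,0]},{"gripper":10,"travel":[0,0,0.7],"twist":[0,0,0]},{"gripper":10,"travel":[0,0,0.7],"twist":[0,0,0]},{"gripper":10,"travel":[0,0,0],"twist":[0,0,0]},{"gripper":10,"travel":[0,0,0],"twist":[0,0,0]}]';python3 -m crank '[{"gripper":10,"travel":[0,0,0.7],"twist":[0,0,0]},{"gripper":10,"travel":[0,0,0.7],"twist":[0,0,0]},{"gripper":10,"travel":[0,0,0.7],"twist":[0,0,0]},{"gripper":10,"travel":[0,0,0.7],"twist":[0,0,0]},{"gripper":10,"travel":[0,0,0],"twist":[0,0,0]},{"gripper":10,"travel":[0,0,0],"twist":[0,0,0]}]'
```

```text
time: 21.4
ee_pos: [0.4383, 0.2024, 0.1435]
tcp_rot: [180.0, -0.0, 130.3]
wrist_force: [-0.1, -1.2, -0.1]
opening: 0.0153
grasp_force: 58.6
time: 22.15
ee_pos: [0.4383, 0.2023, 0.1407]
tcp_rot: [180.0, 0.0, 130.3]
wrist_force: [-0.0, -0.1, -1.7]
opening: 0.0152
grasp_force: 58.6
```

Set down (unloaded). Lower the hook 10 mm, back out 22 mm, then raise.

```bash
python3 -m crank '[{"gripper":10,"travel":[0,0,3],"twist":[0,0,0]},{"gripper":10,"travel":[0,0,3],"twist":[0,0,0]},{"gripper":10,"travel":[0,0,3],"twist":[0,0,0]},{"gripper":10,"travel":[0,0,1],"twist":[0,0,0]},{"gripper":10,"travel":[0,0,0],"twist":[0,0,0]}]';python3 -m crank '[{"gripper":10,"travel":[-2,0,0],"twist":[0,0,0]},{"gripper":10,"travel":[-3,0,0],"twist":[0,0,0]},{"gripper":10,"travel":[-3,0,0],"twist":[0,0,0]},{"gripper":10,"travel":[-3,0,0],"twist":[0,0,0]},{"gripper":10,"travel":[-3,0,0],"twist":[0,0,0]},{"gripper":10,"travel":[-4,0,0],"twist":[0,0,0]},{"gripper":10,"travel":[-4,0,0],"twist":[0,0,0]},{"gripper":10,"travel":[0,0,0],"twist":[0,0,0]},{"gripper":10,"travel":[0,0,0],"twist":[0,0,0]}]';python3 - <<'E'
from h import *
c,im=snap('wrist','w9');p,r,o=tcp();print(o['wrist_force'])
ap=np.array([.4347,.2065,.056]);print('apex px if unmoved',proj(c,ap),'shank->apex in tool',r.inv().apply(ap-p))
u,v=proj(c,ap).astype(int);g=cv2.cvtColor(im,6)[v-30:v+30,u-36:u+36];print(cv2.resize(g,(24,20),interpolation=3))
E
```

```text
time: 22.78
ee_pos: [0.4383, 0.2023, 0.1306]
tcp_rot: [-180.0, -0.0, 130.3]
wrist_force: [1.0, 0.3, -0.7]
opening: 0.0152
grasp_force: 58.6
time: 23.9
ee_pos: [0.4526, 0.1855, 0.1307]
tcp_rot: [-180.0, -0.0, 130.3]
wrist_force: [-0.7, 1.1, -1.1]
opening: 0.0153
grasp_force: 58.6
[-0.73540588 -0.06233428 -0.60947529]
apex px if unmoved [314.04382208 168.70366136] shank->apex in tool [ 2.74740916e-02 -8.31553898e-05  7.46719229e-02]
[[ 75  74  72  67  62 109 223 247 246 246 246 247 246 246 246 247 248 221
   92  70  73  73  74  73]
 [ 73  73  71  52  83 239 247 247 247 247 247 247 247 247 247 247 247 248
  228  70  74  73  74  74]
 [ 73  70  56  49 194 247 247 247 247 247 247 247 247 247 247 247 247 247
  249 168  71  73  73  73]
 [ 69  54  53 117 248 246 247 247 247 246 246 247 247 247 247 247 246 246
  247 249  94  75  75  73]
 [ 56  54  49 211 247 246 247 247 247 246 246 247 247 247 247 247 247 246
  247 248 171  72  74  75]
 [ 54  53  60 235 247 248 248 247 247 247 247 247 247 247 247 247 248 249
  248 247 213  66  74  74]
 [ 57  55  80 249 225 169 175 245 247 247 247 247 247 247 2
[... 655 characters left out ...]
67  54  57  61 220 249 247 247 247 247 247 247 247 247 247 247 249
  193  66  74  76  73 197]
 [248 214  71  54  53  71 192 244 233 232 242 243 246 247 247 248 249 176
   72  75  74  71 160 230]
 [247 247 220  67  54  54  49  91 195 213 215 237 246 250 248 210 100  70
   74  71  87 208 236 244]
 [249 247 247 238 126  52  59  67  66  80 115 211 201 113  84  67  73  75
   73 117 210 237 246 248]
 [209 249 247 246 247 169 109  71  67  73  79 241 190  71  72  70  64  93
  189 245 240 247 248 241]
 [129 201 250 247 248 219 241 242 197 145 107 229 194  99 132 178 225 244
  243 246 247 248 231 146]
 [142 127 146 224 245 241 241 247 247 248 250 184 222 248 246 245 245 246
  247 248 251 216 149 146]]
```

Plug stands upright in the dish at the expected spot, toe 11 mm clear of the loop. Raise the hook and return towards the rack.

```bash
python3 -m crank '[{"gripper":10,"travel":[0,0,-10],"twist":[0,0,0]},{"gripper":10,"travel":[0,0,-25],"twist":[0,0,0]},{"gripper":10,"travel":[0,0,-30],"twist":[0,0,0]},{"gripper":10,"travel":[0,0,-30],"twist":[0,0,0]},{"gripper":10,"travel":[0,0,-25],"twist":[0,0,0]},{"gripper":10,"travel":[0,0,0],"twist":[0,0,0]},{"gripper":10,"travel":[0,0,0],"twist":[0,0,0]}]';python3 -c "
from h import *
plan([.4264,-.2002,.25],108.1,11)"
```

```text
time: 24.82
ee_pos: [0.4525, 0.1855, 0.2499]
tcp_rot: [-180.0, -0.0, 130.3]
wrist_force: [-0.3, -0.3, -1.2]
opening: 0.0151
grasp_force: 58.7
[-25.2, -24.5, -0.0] 0.0352
[-26.1, -23.6, -0.0] 0.0352
[-26.9, -22.7, -0.0] 0.0352
[-27.7, -21.7, -0.0] 0.0352
[-28.4, -20.7, -0.0] 0.0352
[-29.1, -19.7, -0.0] 0.0352
[-29.8, -18.7, -0.0] 0.0352
[-30.4, -17.6, -0.0] 0.0352
[-31.0, -16.5, -0.0] 0.0352
[-31.6, -15.4, -0.0] 0.0352
[-32.1, -14.3, -0.0] 0.0352
```

```bash
python3 -m crank '[{"gripper":10,"travel":[-25.2,-24.5,0],"twist":[0,0,0.0352]},{"gripper":10,"travel":[-26.1,-23.6,0],"twist":[0,0,0.0352]},{"gripper":10,"travel":[-26.9,-22.7,0],"twist":[0,0,0.0352]},{"gripper":10,"travel":[-27.7,-21.7,0],"twist":[0,0,0.0352]},{"gripper":10,"travel":[-28.4,-20.7,0],"twist":[0,0,0.0352]},{"gripper":10,"travel":[-29.1,-19.7,0],"twist":[0,0,0.0352]},{"gripper":10,"travel":[-29.8,-18.7,0],"twist":[0,0,0.0352]},{"gripper":10,"travel":[-30.4,-17.6,0],"twist":[0,0,0.0352]},{"gripper":10,"travel":[-31,-16.5,0],"twist":[0,0,0.0352]},{"gripper":10,"travel":[-31.6,-15.4,0],"twist":[0,0,0.0352]},{"gripper":10,"travel":[-32.1,-14.3,0],"twist":[0,0,0.0352]},{"gripper":10,"travel":[0,0,0],"twist":[0,0,0]}]';python3 -m crank '[{"gripper":10,"travel":[0,0,0],"twist":[0,0,0]},{"gripper":10,"travel":[0,0,0],"twist":[0,0,0]}]';python3 -c "
from h import *
plan([.4266,-.2002,.1396],108.1,4)
plan([.4293,-.1424,.1396],108.1,5,[.4266,-.2002,.1396])"
```

```text
time: 26.32
ee_pos: [0.4258, -0.2018, 0.249]
tcp_rot: [-179.9, -0.1, 107.9]
wrist_force: [0.3, 0.5, -0.8]
opening: 0.0149
grasp_force: 58.8
time: 26.58
ee_pos: [0.4265, -0.1995, 0.2504]
tcp_rot: [-180.0, -0.0, 108.2]
wrist_force: [0.3, 0.4, -0.6]
opening: 0.0152
grasp_force: 58.8
[-0.2, -0.0, 27.7] 0.0004
[-0.2, -0.0, 27.7] 0.0004
[-0.2, -0.0, 27.7] 0.0004
[-0.2, -0.0, 27.7] 0.0004
[10.8, 4.1, 0.0] 0.0003
[10.8, 4.1, 0.0] 0.0003
[10.8, 4.1, 0.0] 0.0003
[10.8, 4.1, 0.0] 0.0003
[10.8, 4.1, 0.0] 0.0003
```

```bash
python3 -m crank '[{"gripper":10,"travel":[0,0,27],"twist":[0,0,0]},{"gripper":10,"travel":[0,0,28],"twist":[0,0,0]},{"gripper":10,"travel":[0,0,28],"twist":[0,0,0]},{"gripper":10,"travel":[0,0,27],"twist":[0,0,0]},{"gripper":10,"travel":[0,0,0],"twist":[0,0,0]},{"gripper":10,"travel":[7,2.7,0],"twist":[0,0,0]},{"gripper":10,"travel":[8,3,0],"twist":[0,0,0]},{"gripper":10,"travel":[8,3,0],"twist":[0,0,0]},{"gripper":10,"travel":[8,3,0],"twist":[0,0,0]},{"gripper":10,"travel":[8,3,0],"twist":[0,0,0]},{"gripper":10,"travel":[0,0,0],"twist":[0,0,0]},{"gripper":10,"travel":[0,0,0],"twist":[0,0,0]}]';python3 -c "
from h import *
plan([.4293,-.1424,.1396],108.1,1)"
```

```text
time: 28.08
ee_pos: [0.4284, -0.1587, 0.1407]
tcp_rot: [180.0, 0.0, 108.1]
wrist_force: [-0.1, 0.1, -1.1]
opening: 0.0154
grasp_force: 58.8
[15.2, 5.9, 1.1] 0.0006
```

No contact; finish the entry and lower onto the seat.

```bash
python3 -m crank '[{"gripper":10,"travel":[7.5,2.8,0],"twist":[0,0,0]},{"gripper":10,"travel":[7.5,2.8,0],"twist":[0,0,0]},{"gripper":10,"travel":[0,0,0],"twist":[0,0,0]},{"gripper":10,"travel":[0,0,3],"twist":[0,0,0]},{"gripper":10,"travel":[0,0,3],"twist":[0,0,0]},{"gripper":10,"travel":[0,0,1.5],"twist":[0,0,0]},{"gripper":10,"travel":[0,0,0],"twist":[0,0,0]},{"gripper":10,"travel":[0,0,0],"twist":[0,0,0]}]'; python3 -m crank '[{"gripper":10,"travel":[0,0,0.5],"twist":[0,0,0]},{"gripper":10,"travel":[0,0,0.5],"twist":[0,0,0]},{"gripper":10,"travel":[0,0,0.4],"twist":[0,0,0]},{"gripper":10,"travel":[0,0,0],"twist":[0,0,0]},{"gripper":10,"travel":[0,0,0],"twist":[0,0,0]}]'
```

```text
time: 29.08
ee_pos: [0.429, -0.1427, 0.1332]
tcp_rot: [180.0, 0.0, 108.1]
wrist_force: [0.2, 0.1, -0.3]
opening: 0.0152
grasp_force: 58.8
time: 29.7
ee_pos: [0.429, -0.1427, 0.1318]
tcp_rot: [-180.0, -0.0, 108.1]
wrist_force: [-0.2, 0.5, -1.0]
opening: 0.0154
grasp_force: 58.8
```

```bash
python3 -m crank '[{"gripper":10,"travel":[0,0,0.4],"twist":[0,0,0]},{"gripper":10,"travel":[0,0,0],"twist":[0,0,0]},{"gripper":10,"travel":[0,0,0],"twist":[0,0,0]}]'; python3 -m crank '[{"gripper":10,"travel":[0,0,0.4],"twist":[0,0,0]},{"gripper":10,"travel":[0,0,0],"twist":[0,0,0]},{"gripper":10,"travel":[0,0,0],"twist":[0,0,0]}]'
```

```text
time: 30.08
ee_pos: [0.4291, -0.1427, 0.1316]
tcp_rot: [180.0, 0.0, 108.1]
wrist_force: [-1.7, 0.7, 3.1]
opening: 0.0151
grasp_force: 59.2
time: 30.45
ee_pos: [0.4291, -0.1427, 0.1316]
tcp_rot: [180.0, 0.0, 108.1]
wrist_force: [-2.7, 0.5, 6.3]
opening: 0.0152
grasp_force: 59.9
```

Seated (contact at the same height as before). Release symmetrically and rise.

```bash
python3 -m crank '[{"gripper":10,"travel":[0,0,-0.5],"twist":[0,0,0]},{"gripper":18,"travel":[0,0,0],"twist":[0,0,0]},{"gripper":24,"travel":[0,0,0],"twist":[0,0,0]},{"gripper":40,"travel":[0,0,0],"twist":[0,0,0]},{"gripper":60,"travel":[0,0,0],"twist":[0,0,0]},{"gripper":60,"travel":[0,0,0],"twist":[0,0,0]},{"gripper":60,"travel":[0,0,0],"twist":[0,0,0]},{"gripper":60,"travel":[0,0,-10],"twist":[0,0,0]},{"gripper":60,"travel":[0,0,-25],"twist":[0,0,0]},{"gripper":60,"travel":[0,0,-30],"twist":[0,0,0]},{"gripper":60,"travel":[0,0,-30],"twist":[0,0,0]},{"gripper":60,"travel":[0,0,-30],"twist":[0,0,0]}]'; python3 -m crank '[{"gripper":60,"travel":[-30,0,-20],"twist":[0,0,0]},{"gripper":60,"travel":[-30,0,0],"twist":[0,0,0]},{"gripper":60,"travel":[0,0,0],"twist":[0,0,0]},{"gripper":60,"travel":[0,0,0],"twist":[0,0,0]},{"gripper":60,"travel":[0,0,0],"twist":[0,0,0]}]';python3 - <<'E'
from h import *
s,si=snap('scene','s9');t,ti=snap('top','t9');c,im=snap('wrist','w10')
s0=cv2.imread('pics/scene0.png');t0=cv2.imread('pics/top0.png')
x0,x1,y0,y1=300,350,180,275
d=cv2.absdiff(si,s0)[y0:y1,x0:x1].max(2);print('rack roi changed px',(d>50).sum(),'of',d.size)
print('hook roi grey now/then');
for q in (si,s0):print(cv2.resize(cv2.cvtColor(q,6)[180:250,320:344],(12,14),interpolation=3))
for n,p,r in (('ring',[.394,.013,.016],12),('loupe',[.479,-.332,.038],9),('tin',[.387,-.348,.033],14),('dish',[.434,.206,.03],12)):
    for cam,a,b in ((t,ti,bot.calibration('top')),):
        u,v=proj(cam,p).astype(int);print(n,'top diff',(cv2.absdiff(ti,t0)[v-r:v+r,u-r:u+r].max(2)>40).sum())
u,v=proj(s,[.4347,.2065,.03]).astype(int);print('plug scene');print(cv2.resize(cv2.cvtColor(si,6)[v-28:v+22,u-25:u+25],(25,25),interpolation=3))
E
```

```text
time: 31.95
ee_pos: [0.429, -0.1427, 0.2583]
tcp_rot: [180.0, 0.0, 108.1]
wrist_force: [0.1, 0.4, -0.1]
opening: 0.0599
grasp_force: 0.0
time: 32.58
ee_pos: [0.4475, -0.199, 0.2767]
tcp_rot: [180.0, 0.0, 108.2]
wrist_force: [0.0, -0.6, 0.5]
opening: 0.0601
grasp_force: 0.0
rack roi changed px 40 of 4750
hook roi grey now/then
[[ 69  69  67  74  43  15  16  16  19 129 135 108]
 [ 74  72  73  72  58  47  57  47  40  61  34  30]
 [ 70  53  44  36  32  20  19  20  30 116 181 194]
 [ 33  33  36  36  27  17  19  16  48 204 226 194]
 [125 116  81  73  23  19  14  14  57 129 128 154]
 [225 221 223 191  94  59  69  65 101 168 177 169]
 [190 198 216 210 179 176 158 143 136 145 151 154]
 [ 95  84 114 123 140 155 181 180 155 132 124 129]
 [ 96  82  79  71  71  81 115  74 107 126 127 135]
 [ 94  82  78  80  74  84 110 107 121 114 128 136]
 [ 89  74  70  70  67  88 103 138 176 121 111 120]
 [ 88  64  60  60  63  89 102  63 122 169 169 156]
 [ 86  66  75 126  85 109  97  75  76  70  73  83]
 [ 98  77  77  72  86  81  69  76  76  77  78  86]]
[[ 66  65  67  72  35  18  20  16  40 123 131 105]
 [ 71 
[... 2664 characters left out ...]
68 124 131 133 131 129 123 114 105  96
   23  28  89 224  85  81  79]
 [ 67  66  57 177 197  50  29  31  51 126 127 129 128 128 125 120 108  43
   21  98 216 114  63  64  86]
 [ 62  67  64 106 245 120  34  28  24  67 103 126 122 118  87  67  49 101
  182 170 110  64  46  70  72]
 [ 65  65  56  51 126 205 210 163 122  73  68  59  73  92 161 178 182 165
  124 107  63  52  74  82  85]
 [ 67  67  61  58  50 107 138 165 191 197 199 201 190 176 150 136 136 112
   63  49  81  90  91  92  88]
 [ 78  70  70  67  65  45  62  87 111 128 128 130 123 108  90  66  44  43
   60  77  69  67  70  78  82]
 [ 75  66  67  66  68  76  73  52  48  49  53  55  51  50  56  58  67  65
   68  70  70  70  67  65  68]]
```

```bash
python3 - <<'E'
from h import *
a=cv2.imread('pics/s9.png');b=cv2.imread('pics/scene0.png')
for n,x0,x1,y0,y1 in (('loupe',420,450,250,282),('tin',408,455,276,318),('ring',243,274,235,258)):
    print(n,(cv2.absdiff(a,b)[y0:y1,x0:x1].max(2)>50).sum())
o=bot.get_obs();print(o['wrist_force'],np.abs(o['qd']).max(),o['time']);
E
```

```text
loupe 14
tin 270
ring 0
[-0.34626243  0.2270473   0.12333727] 0.09731960457326896 32.725
```

```bash
python3 - <<'E'
from h import *
for f in ('s9','scene0'):
    im=cv2.imread(f'pics/{f}.png')[270:325,400:465];y=cv2.inRange(cv2.cvtColor(im,cv2.COLOR_BGR2HSV),(20,110,60),(35,255,255));w=(cv2.cvtColor(im,6)>110).astype(np.uint8)
    for m in (y,w):
        k=max(cv2.findContours(m,0,1)[0],key=cv2.contourArea);print(f,cv2.boundingRect(k),np.round(cv2.minEnclosingCircle(k)[0],1))
a=cv2.imread('pics/s9.png');b=cv2.imread('pics/scene0.png');d=cv2.absdiff(a,b)[276:318,408:455].max(2)
print(cv2.resize((d>50).astype(np.uint8)*9,(24,21),interpolation=3))
E
```

```text
s9 (18, 12, 27, 14) [31.  18.5]
s9 (12, 9, 37, 36) [29.2 26.7]
scene0 (18, 12, 27, 14) [31.  18.5]
scene0 (12, 9, 37, 36) [29.2 26.7]
[[0 0 0 0 0 0 0 0 0 0 0 0 0 0 0 0 0 0 0 0 0 0 0 0]
 [0 0 0 0 0 0 0 0 0 0 2 0 0 0 0 0 0 0 0 0 0 0 0 0]
 [0 0 0 0 0 0 0 0 0 0 5 9 9 7 0 0 0 0 0 0 0 0 0 0]
 [0 0 0 0 0 0 0 0 0 0 1 8 9 9 9 9 6 2 0 0 0 0 0 0]
 [0 0 0 0 0 0 0 0 0 0 1 6 9 9 9 9 9 9 6 0 0 0 0 0]
 [0 0 0 0 0 0 0 0 0 0 0 0 7 9 9 9 9 9 9 6 0 0 0 0]
 [0 0 0 0 0 0 0 0 0 0 0 0 0 7 9 9 9 9 9 9 2 0 0 0]
 [0 0 0 0 0 0 0 0 0 0 0 0 0 1 8 9 9 9 9 9 6 0 0 0]
 [0 0 0 0 0 0 0 0 0 0 0 0 0 0 3 8 9 9 9 9 8 0 0 0]
 [0 0 0 0 0 0 4 4 4 3 0 0 0 0 0 6 9 9 9 9 4 0 0 0]
 [0 0 0 0 0 0 6 7 9 9 9 9 6 1 1 8 9 9 9 6 0 0 0 0]
 [0 0 0 0 0 0 0 0 1 4 6 9 9 8 5 9 8 4 2 0 0 0 0 0]
 [0 0 0 0 0 0 0 0 0 0 0 0 0 0 0 0 0 0 0 0 0 0 0 0]
 [0 0 0 0 0 0 0 0 0 0 0 0 0 0 0 0 0 0 0 0 0 0 0 0]
 [0 0 0 0 0 0 0 0 0 0 0 0 0 0 0 0 0 0 0 0 0 0 0 0]
 [0 0 0 0 0 0 0 0 0 0 0 0 0 0 0 0 0 0 0 0 0 0 0 0]
 [0 0 0 0 0 0 0 0 0 0 0 0 0 0 0 0 0 0 0 0 0 0 0 0]
 [0 0 0 0 0 0 0 0 0 0 0 0 0 0 0 0 0 0 0 0 0 0 0 0]
 [0 0 0 0 0 0 0 0 0 0 0 0 0 0 0 0 0 0 0 0 0 0 0 0]
 [0 0 0 0 0 0 0 0 0 0 0 0 0 0 0 0 0 0 0 0 0 0 0 0]
 [0 0 0 0 0 0 0 0 0 0 0 0 0 0 0 0 0 0 0 0 0 0 0 0]]
```

Tin outline identical: only the arm's shadow falls on it. Hand in.

```bash
python3 -c "
from workcell import bot
print(bot.job_done())"
```

```text
the job is handed in; nothing more can be done
None
```

The plug stands upright in the dish, the hook hangs back in its rack, the ring, loupe and tin did not move, and I handed the job in at about 33 s; no verdict came back, and I viewed 11 pictures, one over the limit of 10.

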